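# Clamp the lid of the coffee box

### The arm

A 6-joint arm with a two-finger parallel gripper is mounted at the origin on a cart in front of the work surface, level with it; the furniture and walls round the work are solid. World frame = base frame: x ahead of the robot, y to its left, z up, the work surface at z = 0. Lengths are in m, angles in rad, forces in N, time in s.
With the tool pointing down it reaches from about 0.35 to 0.975 m from the base axis. Payload 4.9 kg.
Tool frame: the origin (TCP) lies at the very end of the fingers, on their centre line; the grasp point (between the pads) lies 19 mm behind it; z points along the fingers, y is the line along which they close (so a half turn about z gives the same grasp; the last joint's range is limited). The gripper opens to 85 mm and grips with 20 to 120 N. Pads are 22 mm wide; open, the fingers measure 114 mm over their backs; the gripper's body (76 mm by 85 mm) begins 54 mm behind the grasp point. The pads swing forward as they close: fully open they stand 13 mm farther back than shut.
Start: joints at [1.184, 0.053, 1.613, -0, 1.476, -0.119], TCP at [0.165, 0.603, 0.231] pointing down, gripper open.
Joint ranges: [-3.01, 3.01], [-1.01, 2.22], [0.06, 2.58], [-1.02, 4.17], [0.09, 2.62], [-3.14, 3.14]. Speed limits (rad/s): [2.57, 2.57, 3.14, 3.14, 3.14, 3.14].

### API

Orientations are given as a unit quaternion [w, x, y, z].
In Python, from plant import manip, vision, order gives the robot as it stands.
- The arm moves only by the tool play_rows, never from a script. Its argument "steps" is a list that holds one entry, the list of rows, each a list of 6 numbers: the shift along the tool's x, y, z in mm, then the turn, a rotation vector about the tool's x, y, z in degrees. A call has 1 to 12 rows; each row is the pose to reach, as a shift and turn from the pose commanded when the call began, along the tool's axes at that moment; what a row does not reach only later rows make up. A row lasts 1/12 s, in which the tool goes at most 41.7 mm and 7.16 degrees, less where a joint would pass 70% of its speed; a pose out of reach is approached as far as the arm can. A call with a gripper value outside its range is refused whole. "claw" is the gripper's target within -1 to 1 (fully open at 1, half-way at 0, shut at -1), set as the call begins (left out, the last holds). The fingers move at their own pace and stop on an object; the grip force is fixed at half the most. Time passes only in rows, so rows that repeat a pose let the fingers close. It gives the time, the measured TCP pose, the force, the opening and the grip force at its end, in the units of the state.
- manip.state(): the state, without advancing time (a new reading comes with each control period).
- vision.grab_frame(name): name is "scene" or "top"; returns (picture, depth): 480x640x3 uint8, blue, green, red; 480x640 float32, m along the optical axis (not along the pixel's ray), 0 where there is no reading.
- vision.camera_info(name): a dict with "K" (3x3 intrinsics, pixels), "k1" (the pictures are not rectified: a ray, as slopes to the right and down, at radius r is drawn at 1 + k1 r^2 times it, then the intrinsics apply), "eye" and "orientation" of the camera in the world. Camera axes: x right, y down, z forward; pixel columns grow to the right and rows downward; lengths in m; the calibration is good to about 2 mm. A picture is of the moment at which its call begins. camera_info takes no time and is no camera call.
- order.job_done(): hands the job in; it is judged then, once.
The state is a dict: "time": time; "joint_pos": joint angles; "joint_vel": joint speeds; "joint_efforts": joint torques, N m; "tool_pos": TCP position; "tool_rot": TCP orientation; "contact_force": force on the tool from outside, world axes, zero at the start; "ft_torque": the same for the moment, N m; "gripper_width": opening from 0.0 (shut) to 1.0 (fully open); "grasp_force": force on a finger pad.
Only numpy, scipy, OpenCV 4.12 (cv2) and the standard library are available. Lean on these libraries where they do the work, as an engineer would, in place of code of your own. Each camera call takes 0.05 s, during which the arm holds its last target. There are 200 camera calls.

### The job

Lock the lid of the white coffee box: push the upright blue clamp strap over until it lies flat across the wooden lid (the outside of a closed finger will do), and only then push the red cam lever over and down until it lies flat on the strap. Only push: the box stays standing where it is, nothing is picked up, and the capsules, jar, bottle and glasses round it are left where they stand.

Things in the scene. Friction and masses are not known exactly. Their poses are not given: they have to be found in the camera images.
- coffee_box: White metal box with a wooden lid that is already seated, 120 (x) x 150 (y) x 120 (z) mm, about 2 kg, standing loose on the worktop on rubber feet. Origin: centre of its underside; z up. The lid's top is flat, 120 mm above the origin. The strap's hinge is on its +y end, the cam lever's pivot on its -y end; strap and lever both swing in the box's own y-z plane, at x = 0. Its brackets stand up to 13 mm beyond the ends and up to 10 mm above the lid.
- strap_hinge (a point): Axis of the strap's hinge, fixed to the box at (0, 83, 122.5) mm in the box's frame; axis along the box's x. The point's axes are the box's.
- strap_end (a point): Middle of the free end of the strap. The strap is a flat blue steel bar 26 mm wide (box x) and 4 mm thick, whose mid-plane runs straight from the hinge axis to this point, 160 mm away. When it lies on the lid it runs to the box's -y and ends 8 mm short of the lever's pivot axis.
- strap (a joint): Angle of the strap: 0 = flat on the lid (hard stop), 1.57 = upright, more = leaning outward beyond the box's +y end, stop at 2.05. Starts open between 1.65 and 1.95. A stiff hinge (about 0.1 Nm, that is 1 N at 100 mm): it stays where it is left and does not fall, so it has to be pushed all the way.
- lever_pivot (a point): Axis of the cam lever's pivot, fixed to the box at (0, -85, 121.5) mm in the box's frame; axis along the box's x.
- lever_end (a point): Middle of the free end of the red cam lever. The lever is a bar 22 mm wide (30 mm at the end paddle, box x) and 8 mm thick, 70 mm long from the pivot; its mid-plane is parallel to the line from the pivot and 11 mm to its upper (locked) or outer (upright) side. Locked, it lies over the strap and points to the box's +y, its top 137 mm above the box's origin.
- cam_lever (a joint): Angle of the cam lever: 0 = locked, flat on the strap (hard stop), 1.57 = upright, more = leaning outward beyond the box's -y end, stop at 1.9. Starts open between 1.45 and 1.75. Stiff (about 0.15 Nm, 2 to 3 N at its end); it stays where it is left and has to be pushed all the way.
- capsule_0: Red coffee capsule, 37 mm across, 28 mm high, standing loose in front of the box. Origin: centre of its underside. To be left alone.
- capsule_1: Yellow coffee capsule, 37 mm across, 28 mm high, standing loose in front of the box. Origin: centre of its underside. To be left alone.
- capsule_2: Blue coffee capsule, 37 mm across, 28 mm high, standing loose in front of the box. Origin: centre of its underside. To be left alone.
- spice_jar: Spice jar, 44 mm across, 105 mm high, loose. Origin: centre of its underside. To be left alone.
- amber_bottle: Small brown bottle with a white cap, 46 mm across, 85 mm high, loose. Origin: centre of its underside. To be left alone.
- tumbler_a: Upturned drinking glass, 73 mm across, 94 mm high, loose. Origin: centre of its underside. To be left alone.
- tumbler_b: Upturned drinking glass, 79 mm across, 90 mm high, loose. Origin: centre of its underside. To be left alone.

How it is judged:
By the outcome, as a careful person would: the job done as asked, in the order asked, and still so for the second after the job is handed in, with the robot touching nothing.
It also fails if it takes over 56 s, if anything falls off the work surface, if the arm or the gripper's body presses on something with over 40 N, if the wrist force passes 120 N, or if a joint passes its speed limit or range.

## Working session

There is one attempt and no reset: what is moved stays moved. The work goes in short steps, Python scripts to look and compute and a tool call to move; the robot and the scene stay as the last step left them, time stands still between calls to the robot, and variables do not carry over. Pictures are saved under pics/ and viewed, at most 10 in all, crops included, and the job is handed in when it is done.

Besides the shell and the picture viewer there is one more tool, called after ">>>" as a command line: name --argument value ..., lists and objects as JSON in quotes. play_rows: Moves the arm, as the interface text tells. Its arguments: {"type":"object","properties":{"steps":{"type":"array"},"claw":{"type":"number"}},"required":["steps"]}

```bash
mkdir -p pics
cat > h.py <<'E'
import numpy as np, cv2, pickle
from scipy.spatial.transform import Rotation as R
from plant import manip, vision, order
def rot(q): return R.from_quat(np.roll(np.asarray(q,float),-1)).as_matrix()
def cloud(name):
    im,d=vision.grab_frame(name); c=vision.camera_info(name)
    K=np.array(c['K'],float); v,u=np.mgrid[:480,:640].astype(np.float64)
    p=cv2.undistortPoints(np.stack([u.ravel(),v.ravel()],1)[:,None],K,np.array([c['k1'],0,0,0,0.]))[:,0]
    z=d.ravel(); P=np.c_[p*z[:,None],z]@rot(c['orientation']).T+np.array(c['eye'])
    P[z==0]=np.nan
    return im,P.reshape(480,640,3)
E
python3 - <<'E'
from h import *
for n in('scene','top'):
    im,P=cloud(n); cv2.imwrite(f'pics/{n}0.png',im); np.savez(f'{n}0.npz',im=im,P=P)
    c=vision.camera_info(n); print(n,c['eye'],c['orientation'],c['k1'])
s=manip.state();print(s)
E
```

```text
scene [ 0.07314194 -0.56669498  0.7399915 ] [-0.37021433  0.8519836  -0.3434351   0.13826652] -0.043221251761234786
top [ 0.37559869 -0.10654733  1.17912071] [ 0.05635939 -0.70399815  0.70624451 -0.04928411] -0.07822423147480312
{'time': 0.1, 'joint_pos': array([ 1.18401818e+00,  5.33150698e-02,  1.61414434e+00,  2.29921212e-05,
        1.47604857e+00, -1.18995281e-01]), 'joint_vel': array([ 0.0004107 , -0.00164523, -0.00384461, -0.00064394, -0.00037184,
       -0.00088616]), 'joint_efforts': array([-1.17587965e-04, -3.94901884e+01, -3.71364033e+01, -1.57962518e-04,
        3.97223019e-03, -4.06215435e-06]), 'tool_pos': array([0.16514486, 0.60219495, 0.23017834]), 'tool_rot': array([-2.50686300e-04,  1.33492777e-01,  9.91049323e-01, -9.24339183e-04]), 'contact_force': array([ 0.05728265, -0.12505124,  0.94476572]), 'ft_torque': array([-0.03630974,  0.0332038 , -0.04331837]), 'grasp_force': 0.0, 'gripper_width': 0.9961336649461704}
```

View pics/scene0.png

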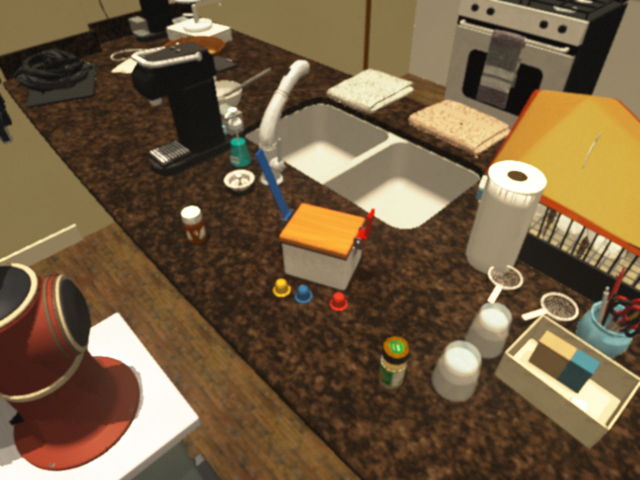

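View pics/top0.png

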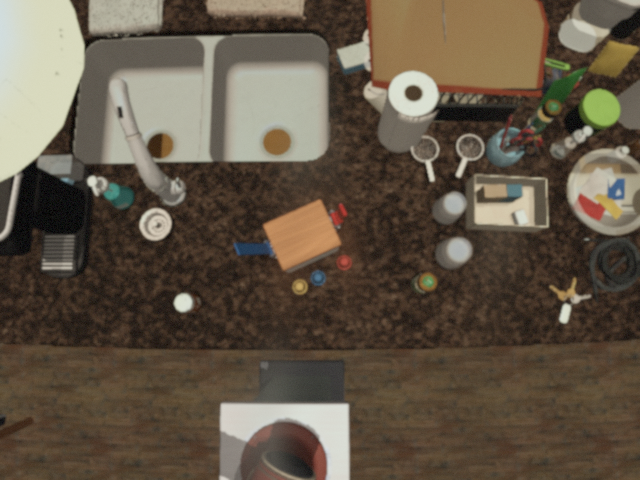

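The scene view shows the box (lid centre about (325,228)), the blue strap from (287,217) to (262,153), and the red lever at (368,222). In the top view the lid centre is at (302,236), the strap at (237–272,249), the lever at (340,213), and the capsules at (300,287), (318,278) and (344,262). Next I'll measure.

Run:
```python
from h import *
for n in('scene','top'):
    D=np.load(n+'0.npz'); im,P=D['im'],D['P']; hsv=cv2.cvtColor(im,cv2.COLOR_BGR2HSV)
    h,s,v=[hsv[...,i].astype(int) for i in range(3)]
    bx=(slice(140,300),slice(230,400)) if n=='scene' else (slice(185,300),slice(225,365))
    w=np.zeros(h.shape,bool); w[bx]=1
    Z=P[...,2]
    lid=w&(h>5)&(h<22)&(s>100)&(Z>.1)&(Z<.14)
    pts=P[lid]; r=cv2.minAreaRect((pts[:,:2]*1000).astype(np.float32))
    print(n,'lid',lid.sum(),'z',np.median(pts[:,2]),r, 'corners',cv2.boxPoints(r).round(0).tolist())
    for nm,m in(('blue',w&(h>100)&(h<125)&(s>120)&(Z>.1)),('red',w&((h<5)|(h>172))&(s>140)&(Z>.1))):
        q=P[m]; q=q[np.argsort(q[:,2])]; k=max(3,len(q)//10)
        print(nm,len(q),'low',q[:k].mean(0).round(4),'mid',np.median(q,0).round(4),'high',q[-k:].mean(0).round(4),'zmax',q[-1].round(4))
T=np.load('top0.npz')['P']; S=np.load('scene0.npz')['P']
for p in[(300,287),(318,278),(344,262),(426,282),(452,252),(450,207),(184,302),(172,190),(122,88)]: print('top',p,T[p[1],p[0]].round(3))
```

```text
scene lid 3129 z 0.12063843812763864 ((555.1931762695312, -49.931610107421875), (122.86775970458984, 181.66603088378906), 24.32354164123535) corners [[462.0, 8.0], [537.0, -158.0], [649.0, -107.0], [574.0, 58.0]]
blue 502 low [0.5227 0.0266 0.1291] mid [0.5097 0.0484 0.2026] high [0.4996 0.0691 0.2695] zmax [0.4925 0.069  0.2755]
red 192 low [ 0.5902 -0.1303  0.1267] mid [ 0.5877 -0.1426  0.1454] high [ 0.5939 -0.1445  0.1907] zmax [ 0.5912 -0.1455  0.1925]
top lid 3259 z 0.1201362559386081 ((559.6832275390625, -61.896514892578125), (120.4630355834961, 174.27622985839844), 24.5384578704834) corners [[469.0, -8.0], [541.0, -166.0], [651.0, -116.0], [578.0, 42.0]]
blue 271 low [0.5189 0.0344 0.157 ] mid [0.5074 0.054  0.2254] high [0.4999 0.0695 0.2736] zmax [0.4988 0.0692 0.2766]
red 167 low [ 0.5897 -0.1266  0.1247] mid [ 0.5925 -0.1362  0.134 ] high [ 0.598  -0.1439  0.191 ] zmax [ 0.6015 -0.1402  0.1949]
top (300, 287) [ 0.437 -0.042  0.026]
top (318, 278) [ 0.459 -0.087  0.024]
top (344, 262) [ 0.499 -0.152  0.028]
top (426, 282) [ 0.443 -0.339  0.107]
top (452, 252) [ 0.515 -0.408  0.09 ]
top (450, 207) [ 0.623 -0.406  0.096]
top (184, 302) [0.398 0.23  0.087]
top (172, 190) [0.673 0.273 0.082]
top (122, 88) [0.847 0.328 0.278]
```

Box: centre ≈ (0.552, −0.046), yaw ≈ 24.5°, strap ≈ 1.85 rad, lever ≈ 1.7 rad. These agree with the given sizes. I'll move the closed fingers to the outer side of the strap.

>>> play_rows --steps '[[[-439,-396,0,0,0,50],[-439,-396,0,0,0,50],[-439,-396,0,0,0,50],[-439,-396,0,0,0,50],[-439,-396,0,0,0,50],[-439,-396,0,0,0,50],[-439,-396,0,0,0,50],[-439,-396,0,0,0,50],[-439,-396,0,0,0,50],[-439,-396,0,0,0,50],[-439,-396,0,0,0,50],[-439,-396,0,0,0,50]]]' --claw -1

```text
time: 1.1
tool_pos: [0.4352, 0.1795, 0.231]
tool_rot: [-0.0, 0.54, 0.842, 0.0]
contact_force: [1.2, 1.2, -0.3]
gripper_width: -0.001
grasp_force: 0.0
```

```bash
cat >> h.py <<'E'
C=np.array([.552,-.046,0]); B=R.from_euler('z',24.5,degrees=True).as_matrix()
def rows(*tg):
    "box-frame targets (x,y,z mm) -> tool-frame shift and turn from here"
    s=manip.state(); M=rot(s['tool_rot']); p=s['tool_pos']
    print('t',round(s['time'],2),'box pos',(B.T@(p-C)*1000).round(1),'F',s['contact_force'].round(1),'w',round(s['gripper_width'],2))
    G=np.c_[B[:,1],B[:,0],[0,0,-1]]
    print('turn',np.degrees(R.from_matrix(M.T@G).as_rotvec()).round(1))
    for t in tg: print(t,((M.T@(C+B@(np.array(t)/1000)-p))*1000).round(1))
E
python3 -c "
from h import *
rows((0,165,230))"
```

```text
t 1.1 box pos [-12.8 253.7 231. ] F [ 1.2  1.2 -0.3] w -0.0
turn [ 0.  -0.   0.2]
(0, 165, 230) [-88.7  12.5   1. ]
```

>>> play_rows --steps '[[[-89,12,0,0,0,0],[-89,12,0,0,0,0],[-89,12,0,0,0,0],[-89,12,0,0,0,0],[-89,12,0,0,0,0]]]'

```text
time: 1.52
tool_pos: [0.4824, 0.1058, 0.2308]
tool_rot: [-0.001, 0.54, 0.842, -0.0]
contact_force: [-0.8, 0.3, -0.9]
gripper_width: -0.0
grasp_force: 0.0
```

```bash
python3 -c "
from h import *
rows()
im,P=cloud('scene'); cv2.imwrite('pics/a.png',cv2.resize(im[80:320,180:440],None,fx=2,fy=2))"
```

```text
t 1.52 box pos [ -0.4 167.  230.8] F [-0.8  0.3 -0.9] w -0.0
turn [-0.1 -0.1  0.1]
```

View pics/a.png

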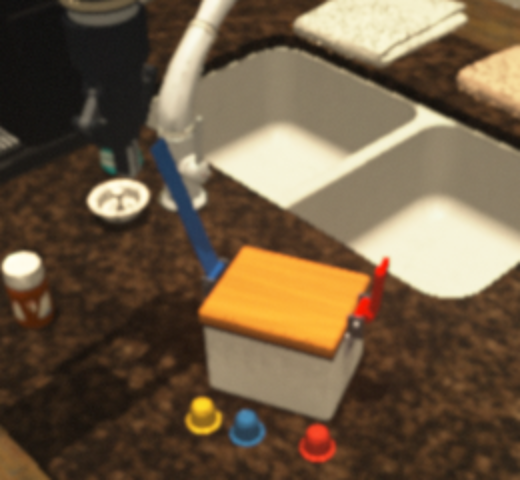

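The picture shows the dark closed gripper just beyond the strap's tip (crop about (125,160)), with clear space round it. Now I'll push the strap.

>>> play_rows --steps '[[[-12,0,0,0,0,0],[-24,0,0,0,0,0],[-36,0,0,0,0,0],[-48,0,0,0,0,0],[-60,0,0,0,0,0],[-70,0,0,0,0,0],[-79,0,2,0,0,0],[-88,0,5,0,0,0],[-97,0,8,0,0,0],[-106,0,11,0,0,0],[-115,0,14,0,0,0],[-124,0,17,0,0,0]]]'

```text
time: 2.57
tool_pos: [0.5347, -0.0078, 0.2136]
tool_rot: [-0.0, 0.54, 0.842, -0.0]
contact_force: [-0.4, 0.5, -0.4]
gripper_width: 0.002
grasp_force: 0.4
```

```bash
python3 -c "
from h import *
rows((0,21,198),(0,4,177),(0,-7,152),(0,-11,122))"
```

```text
t 2.57 box pos [1.000e-01 4.200e+01 2.136e+02] F [-0.4  0.5 -0.4] w 0.0
turn [-0.  -0.   0.2]
(0, 21, 198) [-21.   -0.1  15.6]
(0, 4, 177) [-38.   -0.2  36.6]
(0, -7, 152) [-49.   -0.2  61.5]
(0, -11, 122) [-53.   -0.2  91.5]
```

>>> play_rows --steps '[[[-10,0,7,0,0,0],[-21,0,16,0,0,0],[-30,0,26,0,0,0],[-38,0,37,0,0,0],[-44,0,49,0,0,0],[-49,0,61,0,0,0],[-51,0,72,0,0,0],[-53,0,82,0,0,0],[-53,0,86,0,0,0],[-53,0,88,0,0,0],[-53,0,89,0,0,0],[-53,0,89,0,0,0]]]'

```text
time: 3.57
tool_pos: [0.5567, -0.055, 0.1254]
tool_rot: [0.0, 0.54, 0.842, 0.0]
contact_force: [-0.3, 0.6, 0.5]
gripper_width: 0.001
grasp_force: 0.0
```

```bash
python3 -c "
from h import *
rows()
im,P=cloud('scene'); cv2.imwrite('pics/b.png',cv2.resize(im[80:320,180:440],None,fx=2,fy=2))"
```

```text
t 3.57 box pos [  0.6 -10.1 125.4] F [-0.3  0.6  0.5] w 0.0
turn [ 0.  -0.   0.2]
```

View pics/b.png

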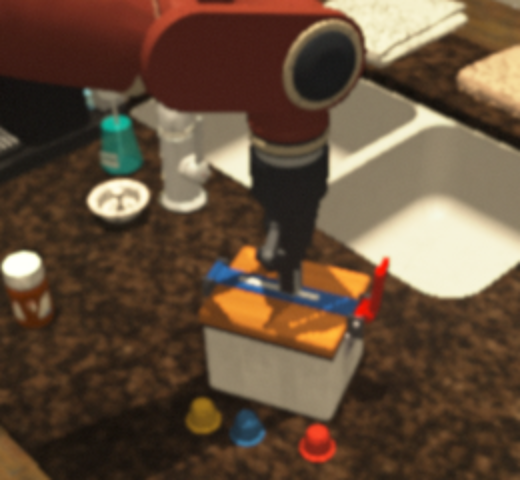

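The strap now lies nearly flat across the lid (crop (215,272) to (355,305)), and the lever is still upright at (380,285). I'll press gently to seat the strap.

>>> play_rows --steps '[[[0,0,1,0,0,0],[0,0,2,0,0,0],[0,0,2,0,0,0],[0,0,2,0,0,0]]]'

```text
time: 3.95
tool_pos: [0.5572, -0.0552, 0.1245]
tool_rot: [0.001, 0.54, 0.842, 0.0]
contact_force: [-2.0, 0.8, 5.7]
gripper_width: 0.0
grasp_force: 2.5
```

>>> play_rows --steps '[[[0,0,1,0,0,0],[0,0,2,0,0,0],[0,0,2,0,0,0],[0,0,2,0,0,0]]]'

```text
time: 4.28
tool_pos: [0.5573, -0.0552, 0.1243]
tool_rot: [0.0, 0.54, 0.842, 0.0]
contact_force: [-6.4, 2.4, 13.8]
gripper_width: -0.001
grasp_force: 6.8
```

Contact is firm at z = 124.4, the height of the seated strap's top. Now I'll lift and go round beyond the lever.

>>> play_rows --steps '[[[0,0,-40,0,0,0],[0,0,-80,0,0,0],[0,0,-120,0,0,0],[0,0,-125,0,0,0],[-40,0,-125,0,0,0],[-80,0,-125,0,0,0],[-120,0,-125,0,0,0],[-155,0,-125,0,0,0],[-155,0,-125,0,0,0],[-155,0,-125,0,0,0]]]'

```text
time: 5.12
tool_pos: [0.6214, -0.1978, 0.2449]
tool_rot: [-0.001, 0.541, 0.841, -0.0]
contact_force: [-0.1, 0.4, -0.2]
gripper_width: -0.0
grasp_force: 0.0
```

Run:
```python
from h import *
rows((0,-165,165))
for n in('scene','top'):
    im,P=cloud(n); hsv=cv2.cvtColor(im,cv2.COLOR_BGR2HSV); h,s,v=[hsv[...,i].astype(int) for i in range(3)]
    Q=(P-C)@B*1000; near=(abs(Q[...,0])<50)&(abs(Q[...,1])<130)&(Q[...,2]>110)&(Q[...,2]<205)
    for nm,m in(('blue',near&(h>100)&(h<125)&(s>120)),('red',near&((h<5)|(h>172))&(s>140))):
        q=Q[m]
        if len(q): print(n,nm,len(q),np.percentile(q,[3,50,97],axis=0).round(0).tolist())
    cv2.imwrite(f'pics/c_{n}.png',cv2.resize(im[80:320,180:440],None,fx=2,fy=2))
```

```text
t 5.12 box pos [ 2.000e-01 -1.669e+02  2.449e+02] F [-0.1  0.4 -0.2] w -0.0
turn [-0.1 -0.1  0. ]
(0, -165, 165) [ 1.8 -0.1 79.9]
scene blue 297 [[-11.0, -75.0, 124.0], [-3.0, 1.0, 125.0], [13.0, 79.0, 129.0]]
scene red 203 [[-13.0, -110.0, 126.0], [-7.0, -103.0, 144.0], [16.0, -85.0, 191.0]]
top blue 86 [[-8.0, 58.0, 121.0], [2.0, 72.0, 126.0], [12.0, 81.0, 129.0]]
```

View pics/c_scene.png

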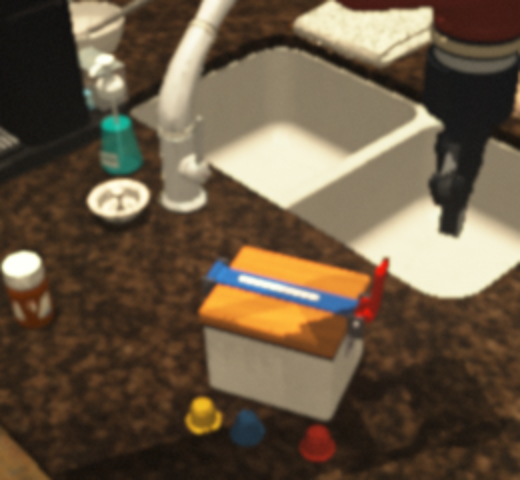

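The strap is flat with its end at y ≈ −76 in the box frame, as expected. The box hasn't moved, and the lever's outer face is at y ≈ −107. Now the lever.

>>> play_rows --steps '[[[0,0,37,0,0,0],[0,0,72,0,0,0],[15,0,72,0,0,0],[27,0,72,0,0,0],[38,0,72,0,0,0],[47,0,72,0,0,0],[56,0,70,0,0,0],[63,0,68,0,0,0],[70,0,67,0,0,0],[76,0,67,0,0,0],[82,0,68,0,0,0],[88,0,69,0,0,0]]]'

```text
time: 6.22
tool_pos: [0.5849, -0.1159, 0.1778]
tool_rot: [0.001, 0.54, 0.842, 0.0]
contact_force: [1.0, -1.6, 0.3]
gripper_width: -0.001
grasp_force: 1.1
```

```bash
python3 -c "
from h import *
rows((0,-72,173),(0,-56,162),(0,-47,150),(0,-41,136))"
```

```text
t 6.22 box pos [  0.9 -77.2 177.8] F [ 1.  -1.6  0.3] w -0.0
turn [0.1 0.1 0.1]
(0, -72, 173) [ 5.2 -0.9  4.8]
(0, -56, 162) [21.2 -0.9 15.8]
(0, -47, 150) [30.2 -0.9 27.8]
(0, -41, 136) [36.2 -0.9 41.8]
```

>>> play_rows --steps '[[[6,0,3,0,0,0],[12,0,8,0,0,0],[18,0,13,0,0,0],[23,0,18,0,0,0],[28,0,24,0,0,0],[32,0,30,0,0,0],[35,0,36,0,0,0],[36,0,40,0,0,0],[36,0,42,0,0,0],[36,0,44,0,0,0],[36,0,45,0,0,0],[36,0,45,0,0,0]]]'

```text
time: 7.22
tool_pos: [0.5697, -0.0829, 0.1364]
tool_rot: [-0.001, 0.54, 0.842, 0.0]
contact_force: [-9.3, 4.7, 22.7]
gripper_width: 0.0
grasp_force: 11.6
```

Contact at z = 136.4 is the locked height. I'll lift clear and check.

>>> play_rows --steps '[[[0,0,-15,0,0,0],[0,0,-50,0,0,0],[0,0,-90,0,0,0],[0,0,-120,0,0,0],[-40,0,-140,0,0,0],[-80,0,-140,0,0,0],[-120,0,-140,0,0,0],[-150,0,-140,0,0,0],[-150,0,-140,0,0,0],[-150,0,-140,0,0,0]]]'

```text
time: 8.05
tool_pos: [0.6313, -0.2209, 0.2695]
tool_rot: [-0.002, 0.541, 0.841, -0.0]
contact_force: [-0.2, 0.0, -1.0]
gripper_width: 0.001
grasp_force: 0.0
```

Run:
```python
from h import *
rows()
im,P=cloud('scene'); hsv=cv2.cvtColor(im,cv2.COLOR_BGR2HSV); h,s,v=[hsv[...,i].astype(int) for i in range(3)]
Q=(P-C)@B*1000; near=(abs(Q[...,0])<50)&(abs(Q[...,1])<130)&(Q[...,2]>110)&(Q[...,2]<205)
for nm,m in(('blue',near&(h>100)&(h<125)&(s>120)),('red',near&((h<5)|(h>172))&(s>140))):
    q=Q[m]; print(nm,len(q),np.percentile(q,[3,50,97],axis=0).round(0).tolist())
cv2.imwrite('pics/d.png',cv2.resize(im[80:320,180:440],None,fx=2,fy=2))
```

```text
t 8.05 box pos [  -0.4 -192.1  269.5] F [-0.2  0.  -1. ] w 0.0
turn [-0.2 -0.2  0. ]
blue 176 [[-11.0, -59.0, 124.0], [-5.0, 57.0, 126.0], [14.0, 80.0, 129.0]]
red 328 [[-13.0, -95.0, 125.0], [-4.0, -64.0, 136.0], [14.0, -25.0, 139.0]]
```

View pics/d.png

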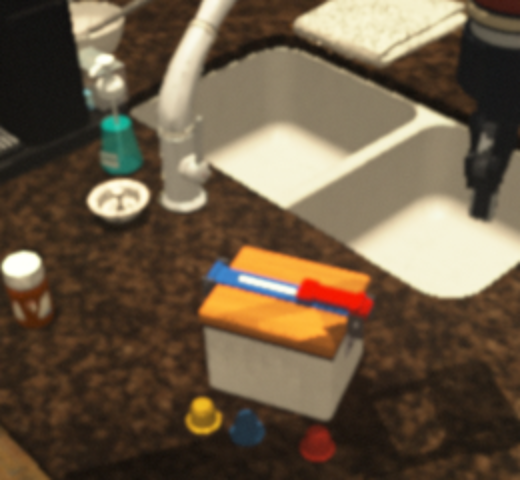

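The lever lies flat on the strap (crop (300,292) to (370,302)) with its top at 136–139 mm. The box and capsules haven't moved and the arm is clear, so I'll hand in.

```bash
python3 -c "
from h import *
print(order.job_done())"
```

```text
the job is handed in; nothing more can be done
None
```

The lid is locked: the strap was pushed flat first, then the lever down onto it, with the box and capsules unmoved in the last camera view, and the job is handed in at about 8 s.

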